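# Turn the stepped bar in the snap gauge and close the jaw on its thin end

### The arm

A 7-joint arm with a two-finger parallel gripper is mounted at the origin on a cart in front of the work surface, level with it; the furniture and walls round the work are solid. World frame = base frame: x ahead of the robot, y to its left, z up, the work surface at z = 0. Lengths are in m, angles in rad, forces in N, time in s.
With the tool pointing down it reaches from about 0.425 to 0.925 m from the base axis. Payload 6.8 kg.
Tool frame: the origin (TCP) lies at the very end of the fingers, on their centre line; the grasp point (between the pads) lies 19 mm behind it (bot.grip_depth is the distance from the TCP to the grasp point, in m); z points along the fingers, y is the direction in which the jaws open and shut (so a half turn about z gives the same grasp; the last joint's range is limited). The gripper opens to 85 mm and grips with 20 to 120 N. Pads are 22 mm wide; open, the fingers measure 114 mm over their backs; the gripper's body (76 mm by 85 mm) begins 54 mm behind the grasp point. The pads swing forward as they close: fully open they stand 13 mm farther back than shut.
Start: joints at [-1.283, 0.477, 0.022, 1.555, -0.011, 1.109, -0.083], TCP at [0.26, 0.623, 0.231] pointing down, gripper open.
Joint ranges: [-2.96, 2.96], [-0.34, 2.1], [-1.41, 1.46], [0.24, 2.44], [-1.37, 4.51], [0.17, 1.92], [-2.96, 2.96]. Speed limits (rad/s): [2.39, 2.39, 3.14, 3.14, 3.14, 3.14, 3.14].

### API

Orientations are given as a unit quaternion [w, x, y, z].
In Python, from station import bot gives the robot as it stands.
- The arm moves only by the tool step_arm, never from a script. Its argument "increments" is a list of rows, each a list of 7 numbers: the shift along the world's x, y, z in m, then the turn, a rotation vector about the world's x, y, z in degrees, then the gripper command: -1 is fully open, 1 is shut, values between are in proportion. In form: [[dx, dy, dz, rx, ry, rz, fingers], ...]. A call has 1 to 10 rows; each row is the pose to reach, as a shift and turn from the pose commanded when the call began; what a row does not reach only later rows make up. A row lasts 1/12 s, in which the tool goes at most 41.7 mm and 7.16 degrees, less where a joint would pass 70% of its speed; a pose out of reach is approached as far as the arm can. A call with a gripper value outside its range is refused whole. The fingers move at their own pace and stop on an object; "force" is the grip in N (left out, the last holds). Time passes only in rows, so rows that repeat a pose let the fingers close. It gives the time, the measured TCP pose, the force and the opening at its end, in the units of the state.
- bot.get_obs(): the state, without advancing time (a new reading comes with each control period).
- bot.read_camera(name): name is "scene" or "top" or "wrist"; returns a dict with "color" (384x512x3 uint8, red, green, blue), "intrinsics" (3x3 intrinsics, pixels), "D" ([k1, k2, p1, p2, k3] as OpenCV has them; the pictures are not rectified), "extrinsics" (4x4, takes a point from camera to world coordinates). Camera axes: x right, y up, looking along -z (the intrinsics and any distortion apply to the point x, -y, -z); pixel columns grow to the right and rows downward; lengths in m; the calibration is good to about 2 mm. A picture is of the moment at which its call begins. There is no depth.
- bot.hand_in(): hands the job in, once; it reports no verdict.
Trained networks look in the newest picture that a camera, given by its name, has taken for a name from the list of things; names that differ only in an ending like _2 or _b are one class to them, and where a whole thing is asked for, a point or a joint stands for the part that bears it (a point fixed in the world has none). Each returns a list of dicts, best first, with "conf" (0 to 1); they miss things now and then, are a little off and sometimes report something else, mostly with a low value. They report only what shows in the picture. A call takes as long as a camera call. They do not tell look-alikes from the thing itself.
- bot.recognise(thing, camera): "location" ([column, row] as shares, 0 to 1, of the picture: columns of its width, rows of its height, amid what is visible of it).
- bot.place_of(thing, camera): "location" ([column, row] as shares, 0 to 1, of the picture: columns of its width, rows of its height: a listed point, or the origin of a listed thing).
The state is a dict: "t": time; "q": joint angles; "joint_vel": joint speeds; "joint_torque": joint torques, N m; "eef_pos": TCP position; "tool_rot": TCP orientation; "contact_force": force on the tool from outside, world axes, zero at the start; "torque": the same for the moment, N m; "gripper_width": opening from 0.0 (shut) to 1.0 (fully open).
Only numpy, scipy, OpenCV 4.12 (cv2) and the standard library are available. Lean on these libraries where they do the work, as an engineer would, in place of code of your own. Each camera call takes 0.05 s, during which the arm holds its last target.

### The job

The stepped aluminium bar lies the wrong way round in the slot of the bench gauge. Lift it out, turn it end for end, keeping the same edge up, and put it back fully home in the slot so that its thin end lies between the gauge's jaws with the cut-away side towards the sliding jaw. Then slide that jaw shut until it presses on the thin end, let go, and leave the loupe, the tape roll and the movement holder where they are.

Things in the scene. Friction and masses are not known exactly. Their poses are not given: they have to be found in the camera images.
- gauge: Fixed grey L-shaped bench gauge; base plate 10 mm thick, main part 66 (x) by 196 (y) mm. Origin: on the worktop, under the middle of the slot; z up. The slot runs along y and is open upward. Both jaws are near its +y end: the fixed jaw on the slot's +x side, the sliding jaw on the -x side.
- slot_floor (a point): Middle of the slot's floor, 18 mm above the gauge's origin; gauge axes. From here: guide walls at y = 26 to 44 and -44 to -26 mm, inner faces x = +-12, outer +-22, upright to z = 16 then lips sloping out to x = +-17 at z = 24; end stops' inner faces y = +-83, lips' top z = 16. For |y| < 26 the bar's sides are free for the fingers down to the base plate, z = -8.
- fixed_jaw (a point): Middle of the fixed jaw's face, at gauge x = +12, y = 64, z = 26 mm; gauge axes. The jaw is 24 mm long in y, in line with the slot's +x walls and shaped like them (lip top 16 mm above this point).
- bar_center (a point): Centre (half-way up) of the loose pale aluminium bar, 160 (y) x 20 (x) x 44 (z, up) mm, about 0.32 kg. The last 35 mm at its +y end are thin: 10 mm wide (x = 0 to 10), cut away on the -x side, full height. The plain end has two dark screw holes. It starts in the slot with its y against the gauge's y; it must end with its axes along the gauge's and its centre 22 mm above the slot floor.
- bar_step_end (a point): Middle of the end face of the bar's thin end: 80 mm along the bar's y from its centre and 5 mm along its x. Axes as the bar's.
- jaw (a joint): Travel of the sliding jaw in m along the gauge's +x. 0 = fully open, 52 mm between the jaw faces; the opening is 52 mm less the travel; end stop at 50 mm. Starts at 0 to 15 mm; shuts on the thin end (10 mm) at about 42 mm (on the plain end it would stop at 32). It stays where it is left and needs about 3 N to slide.
- jaw_grip (a point): Grip point on the sliding jaw's upright post, 12 mm (gauge x) by 16 mm (gauge y), post top 16 mm higher. Moves with the jaw: gauge x = -61 mm + travel, y = 64, z = 56; gauge axes. From here: carriage 26 x 26 mm, x = -7 to 19, top 28 mm lower; jaw face at x = 21, its top 14 mm lower.
- loupe: Bystander: black waisted eye loupe, 35 mm across, 39 mm high, standing to the left of the gauge. Origin: centre of its underside.
- tape: Bystander: roll of tape, 52 mm across, 18 mm high, lying to the left of the gauge. Origin: centre of its underside.
- holder: Bystander: steel movement holder, 54 by 62 by 16 mm, lying to the left of the gauge. Origin: centre of its underside.
Mind the look-alikes: they are no part of the job. Of the things shaped like the part that bears bar_center, the aluminium one is meant.

How it is judged:
By the outcome, as a careful person would: the job done as asked, in the order asked, and still so for the second after the job is handed in, with the robot touching nothing.
It also fails if it takes over 51 s, if anything falls off the work surface, if the arm or the gripper's body presses on something with over 40 N, if the wrist force passes 120 N, or if a joint passes its speed limit or range.

## Working session

There is one attempt and no reset: what is moved stays moved. The work goes in short steps, Python scripts to look and compute and a tool call to move; the robot and the scene stay as the last step left them, time stands still between calls to the robot, and variables do not carry over. Pictures are saved under pics/ and viewed, and the job is handed in when it is done.

Besides the shell and the picture viewer there is one more tool, called after "Request:" as name(argument=value, ...), one argument or row to a line, values as JSON. step_arm: Moves the arm, as the interface text tells. Its arguments: {"type":"object","properties":{"increments":{"type":"array","items":{"type":"array","items":{"type":"number"}}},"force":{"type":"number"}},"required":["increments"]}

```bash
ls; mkdir -p pics; cat > h.py <<'E'
import numpy as np, cv2
from station import bot
def shot(cam,name):
    r=bot.read_camera(cam); cv2.imwrite(f'pics/{name}.png',cv2.cvtColor(r['color'],cv2.COLOR_RGB2BGR))
    np.savez(f'pics/{name}.npz',**{k:np.array(r[k]) for k in r}); return r
def ray(r,u,v):
    K=np.array(r['intrinsics'],float);D=np.array(r['D'],float);E=np.array(r['extrinsics'])
    p=cv2.undistortPoints(np.array([[[u,v]]],float),K,D)[0,0]
    d=E[:3,:3]@np.array([p[0],-p[1],-1.]); return E[:3,3],d
def at_z(r,u,v,z):
    o,d=ray(r,u,v); return o+d*(z-o[2])/d[2]
def proj(r,P):
    E=np.array(r['extrinsics']);c=(np.atleast_2d(P)-E[:3,3])@E[:3,:3]
    c=c*np.array([1,-1,-1]); return cv2.projectPoints(c.reshape(-1,1,3),np.zeros(3),np.zeros(3),np.array(r['intrinsics'],float),np.array(r['D'],float))[0][:,0]
E
python3 - <<'E'
from h import *
print(bot.get_obs())
for c in ['scene','top','wrist']:
    r=shot(c,c+'0'); print(c,np.round(r['extrinsics'],3).tolist(),np.round(r['intrinsics'],1).tolist(),r['D'])
    for t in ['gauge','slot_floor','fixed_jaw','bar_center','bar_step_end','jaw_grip','loupe','tape','holder']:
        print(t,[(round(d['conf'],2),np.round(np.array(d['location'])*[512,384],1).tolist()) for d in bot.place_of(t,c)][:3])
E
```

```text
pics
{'t': 0.0, 'q': array([-1.28314251,  0.47782933,  0.02235573,  1.55644157, -0.0114622 ,
        1.10930246, -0.08308292]), 'joint_vel': array([-1.51712309e-04,  3.34517303e-04, -1.10922946e-03, -2.48335008e-04,
       -4.09558583e-05, -1.38606854e-04, -3.14203110e-04]), 'joint_torque': array([ 4.23439287e-04, -5.96453476e+01,  1.60813205e+00, -2.81180549e+01,
        1.25112713e-02,  9.45131615e-03,  4.52713903e-05]), 'eef_pos': array([0.26002112, 0.62226973, 0.23031062]), 'tool_rot': array([-9.31158092e-05,  1.96567720e-01,  9.80489813e-01, -9.21531271e-04]), 'contact_force': array([-0.32925839, -0.44007311,  0.23373832]), 'torque': array([0.01941696, 0.01077583, 0.02702323]), 'gripper_width': 1.0004505084554438}
scene [[-0.735, 0.277, -0.619, -0.128], [-0.678, -0.314, 0.665, 0.611], [-0.01, 0.908, 0.418, 0.526], [0.0, 0.0, 0.0, 1.0]] [[370.8, 0.0, 260.6], [0.0, 370.8, 190.0], [0.0, 0.0, 1.0]] [-0.03391294  0.          0.          0.          0.        ]
gauge [(0.67, [276.8, 200.9]), (0.65, [228.6, 235.9]), (0.46, [169.4, 235.5])]
slot_floor [(0.59, [279.4, 194.0]), (0.17, [25
[... 626 characters left out ...]
0.88, [269.3, 197.8])]
fixed_jaw [(0.92, [266.4, 217.5])]
bar_center [(0.89, [381.1, 219.9]), (0.72, [268.2, 195.7]), (0.71, [125.5, 220.2])]
bar_step_end [(0.91, [103.0, 238.9]), (0.85, [397.7, 236.8]), (0.59, [269.7, 174.3])]
jaw_grip [(0.5, [284.6, 215.4])]
loupe [(0.51, [173.9, 205.5])]
tape [(0.41, [198.2, 205.4])]
holder [(0.48, [176.1, 170.2])]
wrist [[0.386, -0.876, -0.288, 0.186], [0.922, 0.367, 0.12, 0.654], [0.001, -0.312, 0.95, 0.374], [0.0, 0.0, 0.0, 1.0]] [[289.6, 0.0, 258.3], [0.0, 289.6, 194.6], [0.0, 0.0, 1.0]] [-0.01968166  0.          0.          0.          0.        ]
gauge []
slot_floor []
fixed_jaw []
bar_center []
bar_step_end []
jaw_grip []
loupe []
tape []
holder []
```

```bash
python3 - <<'E'
from h import *
print(bot.get_obs()['t'])
for c in ['scene','top']:
    im=cv2.imread(f'pics/{c}0.png'); cv2.imwrite(f'pics/{c}0b.png',cv2.resize(im,(800,600),interpolation=cv2.INTER_CUBIC))
im=cv2.imread('pics/top0.png')[150:260,220:330]; cv2.imwrite('pics/top0c.png',cv2.resize(im,(600,600),interpolation=cv2.INTER_CUBIC))
E
```

```text
1.5
```

View pics/scene0b.png

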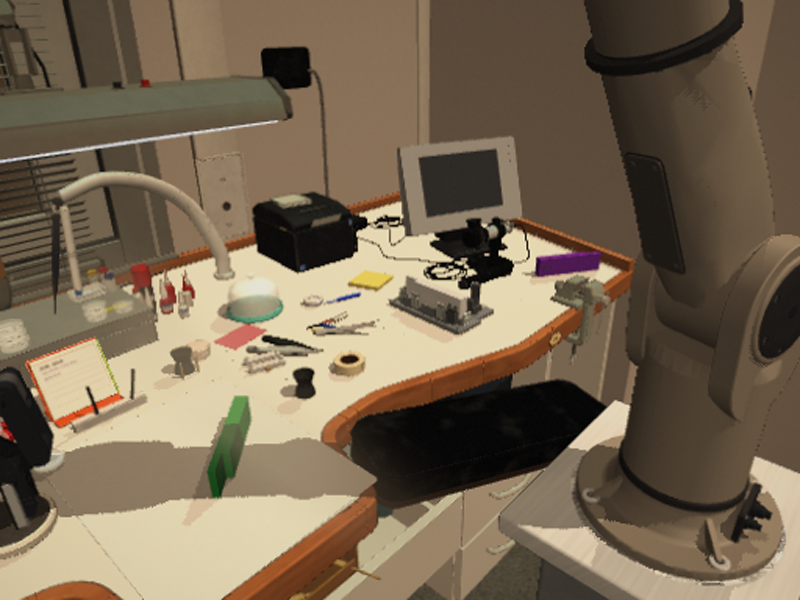

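View pics/top0b.png

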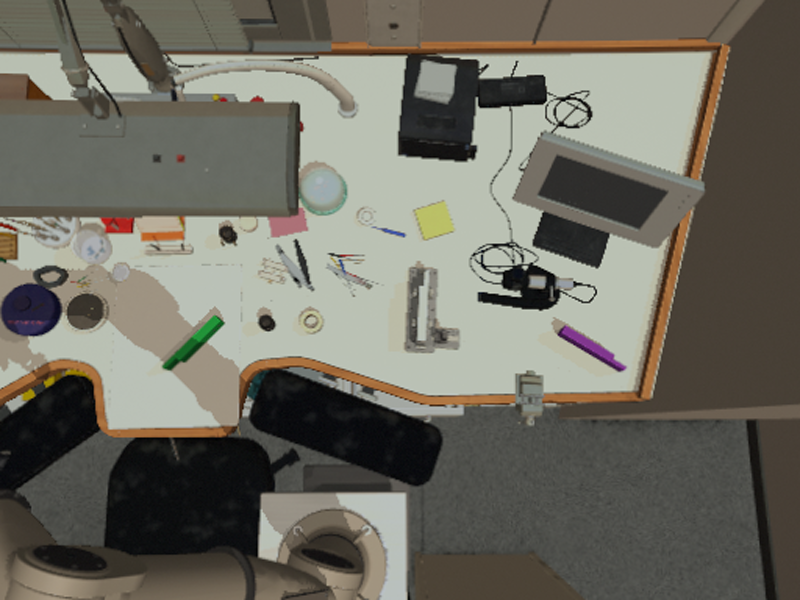

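View pics/top0c.png

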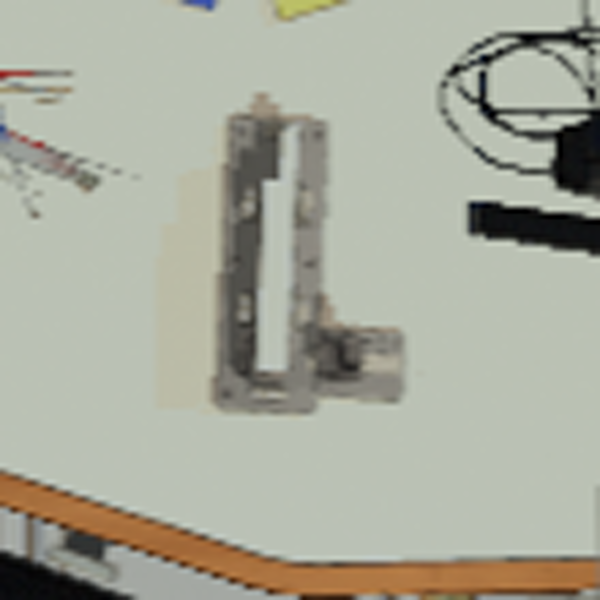

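```bash
python3 - <<'E'
from h import *
r=dict(np.load('pics/top0.npz'))
def q(n,u,v,z): print(n,np.round(at_z(r,u,v,z),4))
q('slot',269.3,197.8,.018);q('fj',266.4,217.5,.026);q('jg',284.6,215.4,.056)
q('barc',268.2,195.7,.04);q('step',269.7,174.3,.04)
q('loupe',173.9,205.5,0);q('tape',198.2,205.4,0);q('holder',176.1,170.2,0)
q('lampcorner',190,137,.4)
s=5.4545
# bar top corners from crop
for n,u,v in [('plainL',258,370),('plainR',285,370),('thinL',284,125),('thinR',300,125),('stepL',264,180)]:
    q(n,220+u/s,150+v/s,.062)
s0=dict(np.load('pics/scene0.npz'))
print(at_z(s0,279.4,194,.018),at_z(s0,302.1,182.9,.056),at_z(s0,289.8,205,.026))
E
```

```text
slot [ 0.5534 -0.1958  0.018 ]
fj [ 0.4814 -0.1847  0.026 ]
jg [ 0.4848 -0.2471  0.056 ]
barc [ 0.5572 -0.1913  0.04  ]
step [ 0.6347 -0.1973  0.04  ]
loupe [0.5293 0.148  0.    ]
tape [0.5294 0.0606 0.    ]
holder [0.66   0.1443 0.    ]
lampcorner [0.66   0.0347 0.4   ]
plainL [ 0.4758 -0.1869  0.062 ]
plainR [ 0.4757 -0.204   0.062 ]
thinL [ 0.6347 -0.2049  0.062 ]
thinR [ 0.6346 -0.2153  0.062 ]
stepL [ 0.5985 -0.1917  0.062 ]
[ 0.55773689 -0.21314993  0.018     ] [ 0.50542404 -0.26138022  0.056     ] [ 0.47502487 -0.16232765  0.026     ]
```

The picture shows three bars: green at (125,220), purple at (381,220) and a pale aluminium one in the gauge's slot at (268,196). The enlarged crop confirms the pale one is the bar meant. It is in the slot with its thin end at the top (world +x), and the jaws are at the bottom right. I'll move over it for a wrist view.

Request:
step_arm(
  increments=[
    [0.128, -0.356, 0, 0, 0, -69.4, -1],
    [0.128, -0.356, 0, 0, 0, -69.4, -1],
    [0.128, -0.356, 0, 0, 0, -69.4, -1],
    [0.128, -0.356, 0, 0, 0, -69.4, -1],
    [0.128, -0.356, 0, 0, 0, -69.4, -1],
    [0.128, -0.356, 0, 0, 0, -69.4, -1],
    [0.128, -0.356, 0, 0, 0, -69.4, -1],
    [0.128, -0.356, 0, 0, 0, -69.4, -1],
    [0.128, -0.356, 0, 0, 0, -69.4, -1],
    [0.128, -0.356, 0, 0, 0, -69.4, -1],
  ],
)

```text
t: 2.33
eef_pos: [0.3907, 0.2589, 0.2316]
tool_rot: [0.001, 0.725, 0.688, -0.0]
contact_force: [0.2, -0.0, -0.2]
gripper_width: 0.999
```

Request:
step_arm(
  increments=[
    [0.128, -0.356, -0.02, 0, 0, -70, -1],
    [0.128, -0.356, -0.02, 0, 0, -70, -1],
    [0.128, -0.356, -0.02, 0, 0, -70, -1],
    [0.128, -0.356, -0.02, 0, 0, -70, -1],
    [0.128, -0.356, -0.02, 0, 0, -70, -1],
    [0.128, -0.356, -0.02, 0, 0, -70, -1],
    [0.128, -0.356, -0.02, 0, 0, -70, -1],
    [0.128, -0.356, -0.02, 0, 0, -70, -1],
    [0.128, -0.356, -0.02, 0, 0, -70, -1],
    [0.128, -0.356, -0.02, 0, 0, -70, -1],
  ],
)

```text
t: 3.17
eef_pos: [0.5175, -0.0976, 0.2122]
tool_rot: [0.002, 0.989, 0.148, 0.001]
contact_force: [0.0, 0.4, 1.3]
gripper_width: 0.997
```

Request:
step_arm(
  increments=[
    [0.036, -0.1, -0.01, 0, 0, -20.2, -1],
    [0.036, -0.1, -0.01, 0, 0, -20.2, -1],
    [0.036, -0.1, -0.01, 0, 0, -20.2, -1],
    [0.036, -0.1, -0.01, 0, 0, -20.2, -1],
    [0.036, -0.1, -0.01, 0, 0, -20.2, -1],
  ],
)

```text
t: 3.58
eef_pos: [0.5521, -0.1908, 0.2011]
tool_rot: [0.001, 1.0, -0.021, -0.0]
contact_force: [-1.0, 0.5, -0.1]
gripper_width: 1.0
```

```bash
python3 - <<'E'
from h import *
o=bot.get_obs();print(o['t'],o['q'],o['eef_pos'],o['tool_rot'])
c='wrist'
r=shot(c,c+'1'); 
Z=dict(slot_floor=.018,fixed_jaw=.026,bar_center=.04,bar_step_end=.04,jaw_grip=.056)
for t in Z:
  for d in bot.place_of(t,c)[:2]:
    l=np.array(d['location'])*[512,384]; print(t,round(d['conf'],2),l.round(1),at_z(r,*l,Z[t]).round(4))
im=cv2.imread('pics/wrist1.png');cv2.imwrite('pics/wrist1b.png',cv2.resize(im,(800,600),interpolation=cv2.INTER_CUBIC))
E
```

```text
3.5833 [-0.38968719  0.46333126  0.82590777  1.84964268 -0.39870955  1.00320585
 -1.00942643] [ 0.55207924 -0.190784    0.20107783] [ 5.72475075e-04  9.99779654e-01 -2.09815403e-02 -3.00861018e-04]
slot_floor 0.73 [264.9 169.2] [ 0.5557 -0.1982  0.018 ]
slot_floor 0.61 [314.2 232.5] [ 0.4731 -0.2562  0.018 ]
fixed_jaw 0.62 [252.7 223.6] [ 0.4919 -0.1812  0.026 ]
bar_center 0.58 [267.4 176.1] [ 0.5531 -0.2003  0.04  ]
bar_center 0.35 [309.2 233.6] [ 0.4827 -0.2462  0.04  ]
bar_step_end 0.85 [274.2  95.5] [ 0.6353 -0.2097  0.04  ]
bar_step_end 0.66 [264.2 171.5] [ 0.5583 -0.197   0.04  ]
jaw_grip 0.97 [308.2 237.6] [ 0.4857 -0.2424  0.056 ]
jaw_grip 0.23 [266.8 171. ] [ 0.5626 -0.1995  0.056 ]
```

View pics/wrist1b.png

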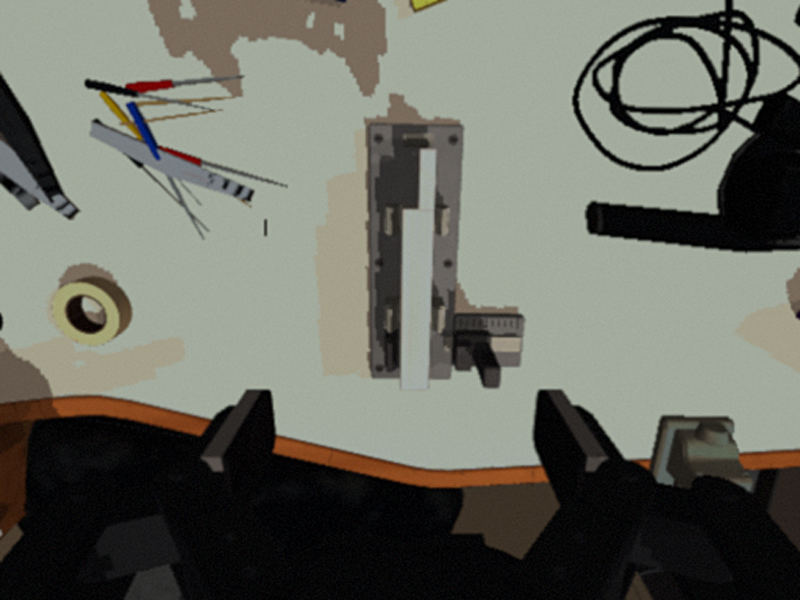

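```bash
python3 - <<'E'
from h import *
r=shot('wrist','wrist2'); o=bot.get_obs();print(o['t'],o['eef_pos'],o['tool_rot'],o['joint_vel'].round(3))
im=cv2.imread('pics/wrist2.png')[70:260,200:350]; im=cv2.resize(im,None,fx=4,fy=4,interpolation=cv2.INTER_CUBIC);
cv2.imwrite('pics/wrist2b.png',im[:400]);cv2.imwrite('pics/wrist2c.png',im[380:])
E
```

```text
3.9333 [ 0.55234643 -0.18801175  0.20149541] [-4.06990296e-04  9.99820915e-01 -1.89190417e-02  2.03120738e-04] [ 0.001  0.002  0.006 -0.001 -0.002 -0.    -0.001]
```

View pics/wrist2b.png

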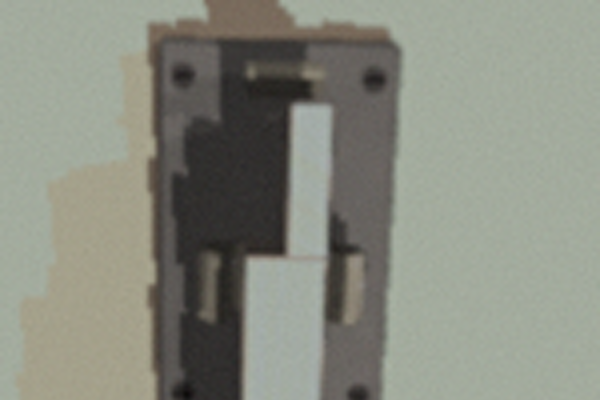

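View pics/wrist2c.png

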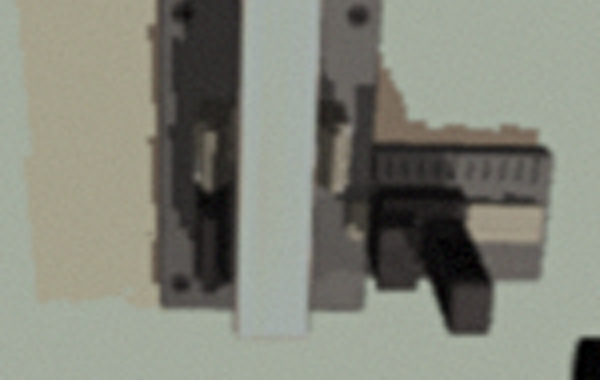

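```bash
cat > fit.py <<'E'
from h import *
from scipy.optimize import least_squares
def fit(r,L,uv,z,x0):
    L=np.array(L,float)/1000;uv=np.array(uv,float)
    def W(p):
        c,s=np.cos(p[2]),np.sin(p[2]); return np.c_[p[0]+c*L[:,0]-s*L[:,1],p[1]+s*L[:,0]+c*L[:,1],np.full(len(L),z) if np.isscalar(z) else z]
    q=least_squares(lambda p:(proj(r,W(p))-uv).ravel(),x0)
    return q.x, (proj(r,W(q.x))-uv).round(1)
E
python3 - <<'E'
from fit import *
r=dict(np.load('pics/wrist2.npz'))
f=lambda a:np.array(a)/4+[200,70]
L=[(0,80),(10,80),(-10,45),(10,45),(-10,-80),(10,-80)]
uv=f([(292,103),(331,104),(246,258),(325,258),(237,715),(308,715)])
p,e=fit(r,L,uv,.062,[.55,-.2,-np.pi/2]); print('bar',p[:2].round(4),np.degrees(p[2]),e.tolist())
L=[(33,-98),(-33,-98),(33,98)]
p,e=fit(r,L,f([(160,42),(398,44),(160,686)]),.010,[.55,-.2,np.pi/2]); print('gauge',p[:2].round(4),np.degrees(p[2]),e.tolist())
t=dict(np.load('pics/top0.npz'))
for n,u,v in [('post top near-left',450,332+380),('nr',488,332+380),('fr',491,285+380),('fl',444,285+380)]:
    print(n,at_z(r,*f([(u,v)])[0],.072).round(4))
s=5.4545
L=[(10,-80),(-10,-80),(0,80),(10,80),(-10,45)]
g=lambda a:np.array(a)/s+[220,150]
p,e=fit(t,L,g([(285,370),(258,370),(284,125),(300,125),(264,180)]),.062,[.55,-.2,-np.pi/2]); print('bar top',p[:2].round(4),np.degrees(p[2]),e.tolist())
E
```

```text
bar [ 0.5558 -0.1991] -93.01473888496841 [[-0.5, -0.3], [0.5, -0.4], [-0.5, -0.8], [0.6, -0.5], [-0.3, 1.2], [0.3, 1.5]]
gauge [ 0.5543 -0.198 ] 86.899797735568 [[-0.8, -0.9], [1.0, -0.3], [-0.2, 1.8]]
post top near-left [ 0.4821 -0.2414  0.072 ]
nr [ 0.4817 -0.2514  0.072 ]
fr [ 0.4954 -0.2518  0.072 ]
fl [ 0.4958 -0.2396  0.072 ]
bar top [ 0.5549 -0.2001] -93.30445890532874 [[0.4, 0.4], [-0.4, 0.0], [-0.1, -0.0], [-0.2, 0.1], [0.3, -0.5]]
```

The crop shows the bar's top edges fitting to within 1.5 px. The bar centre is at (0.5555, -0.199) with yaw -93.1°, and the base plate fit gives the same pose, so I'll descend and grip.

Request:
step_arm(
  increments=[
    [0.0032, -0.0113, -0.04, 0, 0, -0.9, -1],
    [0.0032, -0.0113, -0.08, 0, 0, -0.9, -1],
    [0.0032, -0.0113, -0.11, 0, 0, -0.9, -1],
    [0.0032, -0.0113, -0.14, 0, 0, -0.9, -1],
    [0.0032, -0.0113, -0.165, 0, 0, -0.9, -1],
    [0.0032, -0.0113, -0.18, 0, 0, -0.9, -1],
    [0.0032, -0.0113, -0.18, 0, 0, -0.9, -1],
    [0.0032, -0.0113, -0.18, 0, 0, -0.9, -1],
  ],
)

```text
t: 4.6
eef_pos: [0.5555, -0.2004, 0.0215]
tool_rot: [-0.0, 1.0, -0.028, -0.0]
contact_force: [0.4, 0.1, 1.1]
gripper_width: 1.003
```

Request:
step_arm(
  increments=[
    [0, 0, 0, 0, 0, 0, 0.0],
    [0, 0, 0, 0, 0, 0, 0.3],
    [0, 0, 0, 0, 0, 0, 1],
    [0, 0, 0, 0, 0, 0, 1],
    [0, 0, 0, 0, 0, 0, 1],
    [0, 0, 0, 0, 0, 0, 1],
    [0, 0, 0, 0, 0, 0, 1],
    [0, 0, 0, 0, 0, 0, 1],
  ],
  force=60,
)

```text
t: 5.27
eef_pos: [0.5558, -0.2004, 0.022]
tool_rot: [-0.0, 1.0, -0.028, 0.0]
contact_force: [-0.9, 2.2, 6.1]
gripper_width: 0.229
```

Request:
step_arm(
  increments=[
    [0, 0, 0.008, 0, 0, 0, 1],
    [0, 0, 0.02, 0, 0, 0, 1],
    [0, 0, 0.035, 0, 0, 0, 1],
    [0, 0, 0.05, 0, 0, 0, 1],
    [0, 0, 0.07, 0, 0, 0, 1],
    [0, 0, 0.09, 0, 0, 0, 1],
    [0, 0, 0.1, 0, 0, 0, 1],
    [0, 0, 0.1, 0, 0, 0, 1],
  ],
)

```text
t: 5.93
eef_pos: [0.5568, -0.2012, 0.124]
tool_rot: [0.0, 1.0, -0.028, 0.002]
contact_force: [-0.3, -0.7, -2.8]
gripper_width: 0.226
```

```bash
python3 - <<'E'
from h import *
r=shot('wrist','wrist3'); o=bot.get_obs();print(o['t'],o['eef_pos'],o['q'].round(3),o['contact_force'],o['gripper_width'])
im=cv2.imread('pics/wrist3.png');cv2.imwrite('pics/wrist3b.png',cv2.resize(im,(800,600),interpolation=cv2.INTER_CUBIC))
E
```

```text
5.9833 [ 0.55601134 -0.2005538   0.12235519] [-0.306  0.572  0.748  1.896 -0.505  0.868 -0.927] [-0.28977299  0.09419303 -2.70087202] 0.2280657536524744
```

View pics/wrist3b.png

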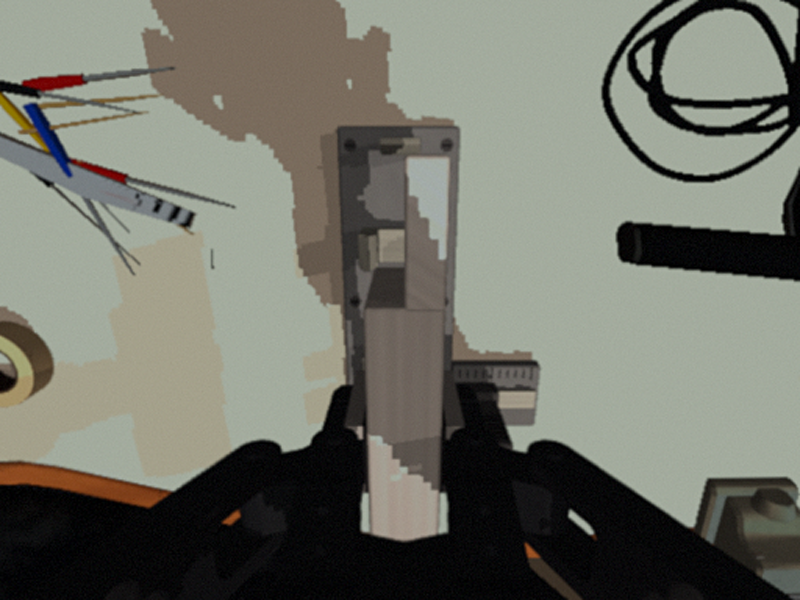

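```bash
python3 - <<'E'
from fit import *
r=dict(np.load('pics/wrist3.npz'))
f=lambda a:np.array(a)*.64
L=[(0,80),(10,80),(-10,45),(10,45),(-10,-80),(10,-80)]
uv=f([(406,157),(450,157),(367,308),(443,310),(370,535),(440,535)])
p,e=fit(r,L,uv,.1625,[.55,-.2,-np.pi/2]); print('bar',p[:2].round(4),np.degrees(p[2]),e.tolist())
# gauge far corners & screw for check
p,e=fit(r,[(33,-98),(-33,-98)],f([(338,127),(459,126)]),.010,[.55,-.2,np.pi/2]); print('gauge',p[:2].round(4),np.degrees(p[2]),e.tolist())
E
```

```text
bar [ 0.5623 -0.2011] -93.46079239772111 [[-0.0, -19.4], [1.6, -19.3], [-2.5, -15.6], [2.6, -16.7], [1.6, 75.8], [-4.0, 75.9]]
gauge [ 0.5542 -0.1986] 87.21437540946253 [[-1.1, 0.1], [1.1, 0.0]]
```

```bash
python3 - <<'E'
from fit import *
r=dict(np.load('pics/wrist3.npz'))
f=lambda a:np.array(a)*.64
L=[(0,80),(10,80),(-10,45),(10,45)]
uv=f([(406,157),(450,157),(367,308),(443,310)])
for z in (.1575,.1625,.1675):
  p,e=fit(r,L,uv,z,[.55,-.2,-np.pi/2]); print('bar',p[:2].round(4),np.degrees(p[2]),e.tolist())
E
```

```text
bar [ 0.5554 -0.2009] -93.39599914573066 [[-0.0, 2.1], [-0.4, 2.2], [-0.7, -2.0], [1.2, -3.1]]
bar [ 0.556  -0.2008] -93.37279451322246 [[-0.4, 0.1], [0.6, 0.2], [-2.2, 0.4], [2.0, -0.7]]
bar [ 0.5567 -0.2007] -93.34606970885358 [[-0.8, -2.0], [1.7, -1.9], [-3.8, 3.1], [2.9, 2.0]]
```

Request:
step_arm(
  increments=[
    [0, 0, 0.01, 0, 0, 7, 1],
    [0, 0, 0.01, 0, 0, 14, 1],
    [0, 0, 0.01, 0, 0, 21, 1],
    [0, 0, 0.01, 0, 0, 28, 1],
    [0, 0, 0.01, 0, 0, 35, 1],
    [0, 0, 0.01, 0, 0, 42, 1],
    [0, 0, 0.01, 0, 0, 49, 1],
    [0, 0, 0.01, 0, 0, 56, 1],
    [0, 0, 0.01, 0, 0, 63, 1],
    [0, 0, 0.01, 0, 0, 70, 1],
  ],
)

```text
t: 6.82
eef_pos: [0.5544, -0.2, 0.1298]
tool_rot: [-0.001, 0.833, 0.553, -0.001]
contact_force: [0.4, -0.3, -2.6]
gripper_width: 0.229
```

Request:
step_arm(
  increments=[
    [0, 0, 0, 0, 0, 7, 1],
    [0, 0, 0, 0, 0, 14, 1],
    [0, 0, 0, 0, 0, 21, 1],
    [0, 0, 0, 0, 0, 28, 1],
    [0, 0, 0, 0, 0, 35, 1],
    [0, 0, 0, 0, 0, 42, 1],
    [0, 0, 0, 0, 0, 49, 1],
    [0, 0, 0, 0, 0, 56, 1],
    [0, 0, 0, 0, 0, 63, 1],
    [0, 0, 0, 0, 0, 70, 1],
  ],
)

```text
t: 7.65
eef_pos: [0.5543, -0.2, 0.1297]
tool_rot: [-0.001, 0.365, 0.931, 0.0]
contact_force: [-0.5, -0.1, -2.1]
gripper_width: 0.228
```

Request:
step_arm(
  increments=[
    [0, 0, 0, 0, 0, 7, 1],
    [0, 0, 0, 0, 0, 14, 1],
    [0, 0, 0, 0, 0, 21, 1],
    [0, 0, 0, 0, 0, 28, 1],
    [0, 0, 0, 0, 0, 35, 1],
    [0, 0, 0, 0, 0, 40, 1],
    [0, 0, 0, 0, 0, 40, 1],
    [0, 0, 0, 0, 0, 40, 1],
    [0, 0, 0, 0, 0, 40, 1],
  ],
)

```text
t: 8.4
eef_pos: [0.5549, -0.2004, 0.1305]
tool_rot: [-0.001, 0.029, 1.0, 0.0]
contact_force: [1.4, 0.3, -1.9]
gripper_width: 0.229
```

```bash
python3 - <<'E'
from h import *
r=shot('wrist','wrist4'); o=bot.get_obs();print(o['t'],o['eef_pos'],o['tool_rot'],o['q'].round(3),o['contact_force'],o['gripper_width'])
n=o['tool_rot'];print(2*np.degrees(np.arctan2(n[2],n[1]))-90)
im=cv2.imread('pics/wrist4.png');cv2.imwrite('pics/wrist4b.png',cv2.resize(im,(800,600),interpolation=cv2.INTER_CUBIC))
r=shot('top','top4')
im=cv2.imread('pics/top4.png')[140:260,210:330];cv2.imwrite('pics/top4b.png',cv2.resize(im,(600,600),interpolation=cv2.INTER_CUBIC))
E
```

```text
8.45 [ 0.55501683 -0.20037792  0.13070561] [-5.53655045e-04  2.88464251e-02  9.99583689e-01  1.62395865e-04] [ 0.263  0.452 -0.028  1.852  0.017  0.839  1.739] [-0.11033518  0.20755734 -3.04675995] 0.22762165470645718
86.69398402421996
```

View pics/wrist4b.png

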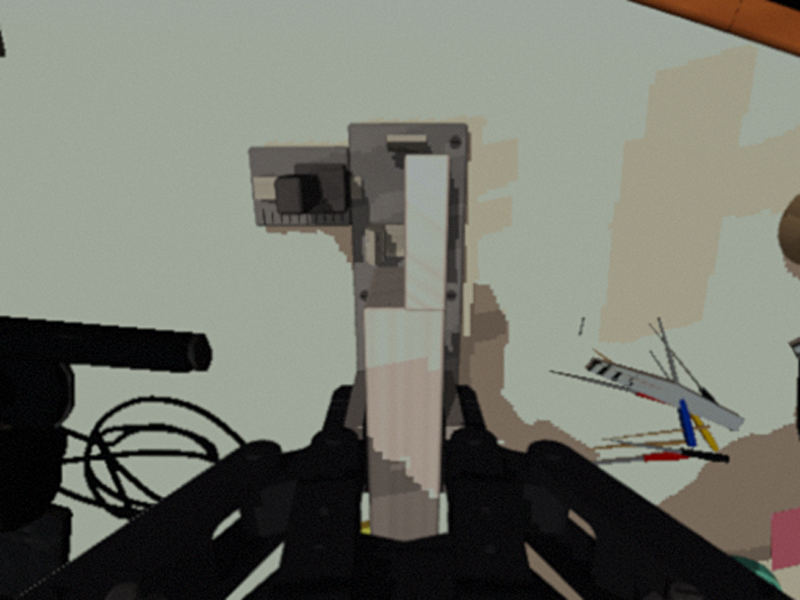

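View pics/top4b.png

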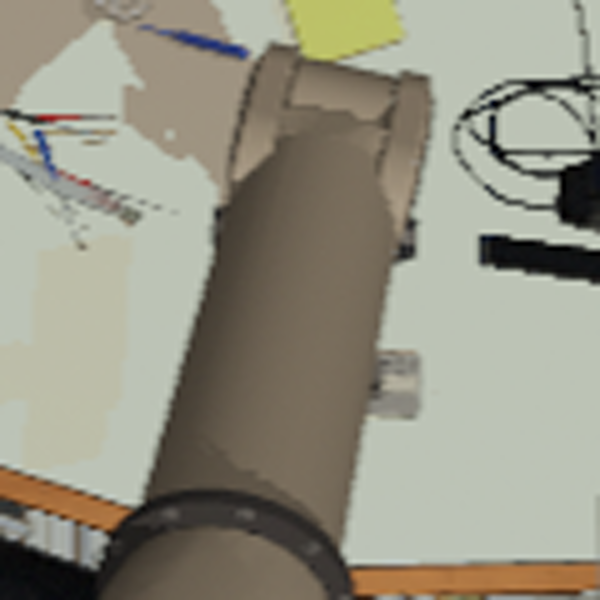

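```bash
python3 - <<'E'
from fit import *
r=dict(np.load('pics/wrist4.npz'))
f=lambda a:np.array(a)*.64
p,e=fit(r,[(0,80),(10,80),(-10,45),(10,45)],f([(406,155),(449,155),(364,308),(443,309)]),.171,[.55,-.2,np.pi/2]); print('bar',p[:2].round(4),np.degrees(p[2]),e.tolist())
p,e=fit(r,[(33,98),(-33,98)],f([(468,124),(349,124)]),.010,[.55,-.2,np.pi/2]); print('gauge',p[:2].round(4),np.degrees(p[2]),e.tolist())
E
python3 - <<'E'
import cv2
im=cv2.imread('pics/wrist4.png')[70:200,150:310];cv2.imwrite('pics/wrist4c.png',cv2.resize(im,None,fx=4.5,fy=4.5,interpolation=cv2.INTER_CUBIC))
E
```

```text
bar [ 0.5543 -0.2002] 86.29855302386781 [[-1.1, -0.4], [1.3, -0.2], [-1.7, 0.6], [1.6, 0.3]]
gauge [ 0.5561 -0.1972] 86.63766978843584 [[0.9, 0.0], [-0.9, 0.0]]
```

View pics/wrist4c.png

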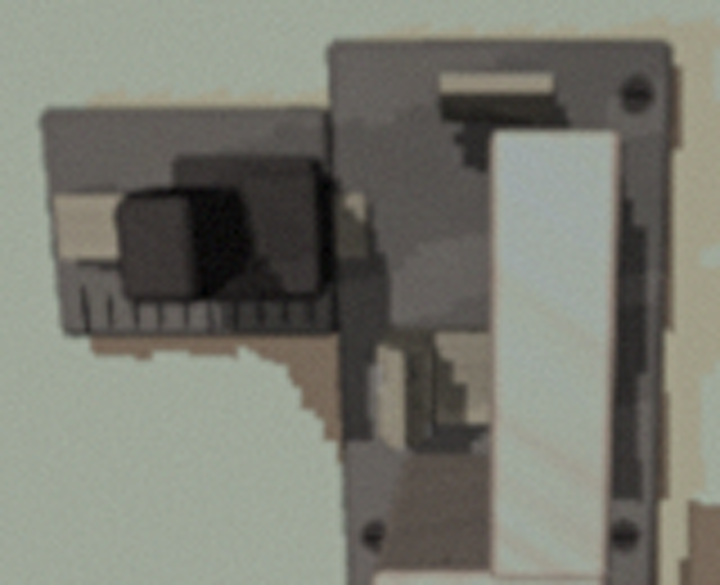

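Request:
step_arm(
  increments=[
    [0.0003, 0.0012, -0.02, 0, 0, 0.3, 1],
    [0.0003, 0.0012, -0.04, 0, 0, 0.3, 1],
    [0.0003, 0.0012, -0.06, 0, 0, 0.3, 1],
    [0.0003, 0.0012, -0.07, 0, 0, 0.3, 1],
    [0.0003, 0.0012, -0.078, 0, 0, 0.3, 1],
    [0.0003, 0.0012, -0.082, 0, 0, 0.3, 1],
    [0.0003, 0.0012, -0.086, 0, 0, 0.3, 1],
    [0.0003, 0.0012, -0.09, 0, 0, 0.3, 1],
    [0.0003, 0.0012, -0.094, 0, 0, 0.3, 1],
    [0.0003, 0.0012, -0.094, 0, 0, 0.3, 1],
  ],
)

```text
t: 9.33
eef_pos: [0.5557, -0.1992, 0.0371]
tool_rot: [-0.0, 0.025, 1.0, 0.0]
contact_force: [-0.2, 0.3, -2.6]
gripper_width: 0.224
```

Nothing is touching: the bar's bottom is about 15 mm above the floor and already between the upright walls. I'll continue down.

Request:
step_arm(
  increments=[
    [0, 0, -0.004, 0, 0, 0, 1],
    [0, 0, -0.008, 0, 0, 0, 1],
    [0, 0, -0.011, 0, 0, 0, 1],
    [0, 0, -0.013, 0, 0, 0, 1],
    [0, 0, -0.0145, 0, 0, 0, 1],
    [0, 0, -0.0155, 0, 0, 0, 1],
    [0, 0, -0.0155, 0, 0, 0, 1],
  ],
)

```text
t: 9.92
eef_pos: [0.5557, -0.1993, 0.022]
tool_rot: [-0.0, 0.025, 1.0, 0.0]
contact_force: [-1.1, 1.2, -0.5]
gripper_width: 0.224
```

Request:
step_arm(
  increments=[
    [0, 0, -0.0006, 0, 0, 0, 1],
    [0, 0, -0.0012, 0, 0, 0, 1],
    [0, 0, -0.0012, 0, 0, 0, 1],
  ],
)

```text
t: 10.17
eef_pos: [0.5557, -0.1993, 0.0219]
tool_rot: [-0.0, 0.025, 1.0, 0.0]
contact_force: [-5.4, 1.8, 12.6]
gripper_width: 0.226
```

Request:
step_arm(
  increments=[
    [0, 0, 0, 0, 0, 0, 0.2],
    [0, 0, 0, 0, 0, 0, 0],
    [0, 0, 0, 0, 0, 0, -0.5],
    [0, 0, 0, 0, 0, 0, -1],
    [0, 0, 0, 0, 0, 0, -1],
    [0, 0, 0, 0, 0, 0, -1],
    [0, 0, 0, 0, 0, 0, -1],
  ],
)

```text
t: 10.75
eef_pos: [0.5557, -0.1993, 0.0205]
tool_rot: [-0.0, 0.025, 1.0, 0.0]
contact_force: [0.2, 0.6, -0.3]
gripper_width: 0.998
```

Request:
step_arm(
  increments=[
    [0, 0, 0.03, 0, 0, 0, -1],
    [0, 0, 0.06, 0, 0, 0, -1],
    [0, 0, 0.1, 0, 0, 0, -1],
    [0, 0, 0.14, 0, 0, 0, -1],
    [0, 0, 0.16, 0, 0, 0, -1],
    [0, 0, 0.16, 0, 0, 0, -1],
    [0, 0, 0.16, 0, 0, 0, -1],
  ],
)

```text
t: 11.33
eef_pos: [0.5565, -0.1995, 0.182]
tool_rot: [0.001, 0.025, 1.0, -0.0]
contact_force: [-0.2, -0.1, -0.1]
gripper_width: 0.996
```

```bash
python3 - <<'E'
from h import *
r=shot('wrist','wrist5'); o=bot.get_obs();print(o['t'],o['eef_pos'],o['tool_rot'],o['q'].round(3),o['contact_force'],o['gripper_width'])
im=cv2.imread('pics/wrist5.png');cv2.imwrite('pics/wrist5b.png',cv2.resize(im[60:270,140:380],None,fx=3,fy=2.8,interpolation=cv2.INTER_CUBIC))
shot('scene','scene5');im=cv2.imread('pics/scene5.png');cv2.imwrite('pics/scene5b.png',cv2.resize(im[150:230,220:340],None,fx=6,fy=6,interpolation=cv2.INTER_CUBIC))
E
```

```text
11.3833 [ 0.55548945 -0.19921045  0.18045554] [ 1.09746995e-05  2.51028571e-02  9.99684873e-01 -1.99223708e-05] [ 0.261  0.392 -0.029  1.814  0.014  0.936  1.747] [-0.165906   -0.64272992 -0.21180001] 0.9954826987283584
```

View pics/wrist5b.png

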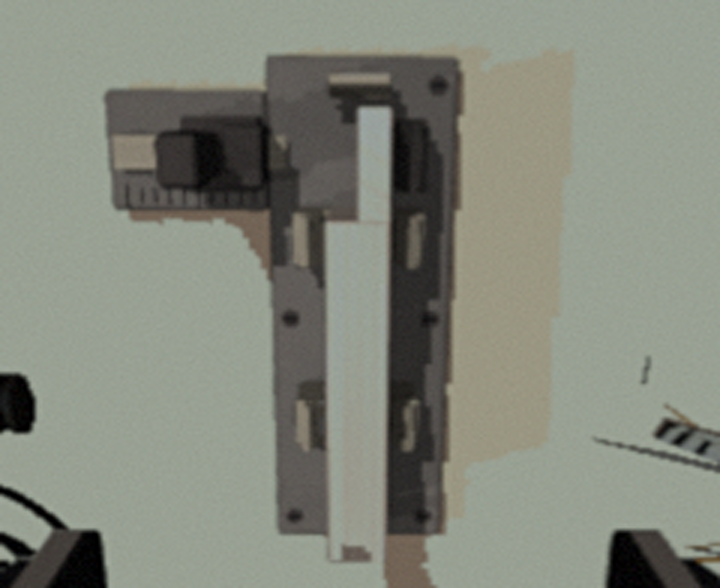

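View pics/scene5b.png

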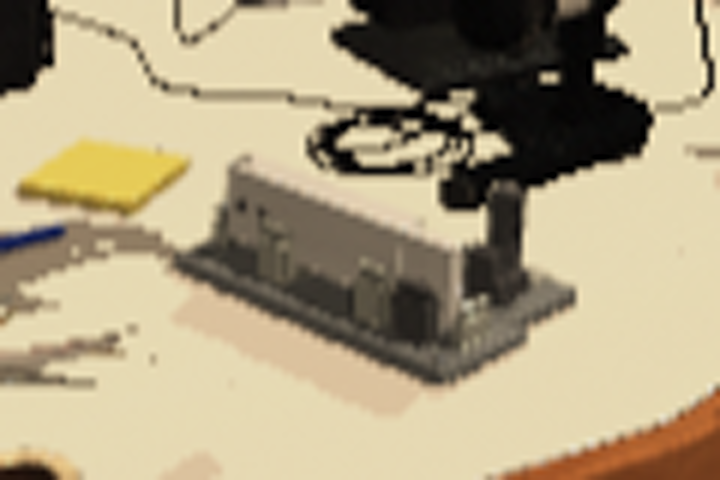

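The wrist picture shows the bar seated between all four guides, its thin end between the jaws at crop (375,165) and its cut-away side facing the sliding jaw. In the scene view its lower edge lies on the slot floor. Gripping the jaw post would crowd the bar, so I'll push the post's outer face with closed fingers.

Request:
step_arm(
  increments=[
    [-0.0691, -0.0852, 0, 0, 0, 0, 1],
    [-0.0691, -0.0852, 0, 0, 0, 0, 1],
    [-0.0691, -0.0852, 0, 0, 0, 0, 1],
    [-0.0691, -0.0852, 0, 0, 0, 0, 1],
    [-0.0691, -0.0852, -0.03, 0, 0, 0, 1],
    [-0.0691, -0.0852, -0.06, 0, 0, 0, 1],
    [-0.0691, -0.0852, -0.09, 0, 0, 0, 1],
    [-0.0691, -0.0852, -0.12, 0, 0, 0, 1],
    [-0.0691, -0.0852, -0.1355, 0, 0, 0, 1],
    [-0.0691, -0.0852, -0.1355, 0, 0, 0, 1],
  ],
)

```text
t: 12.27
eef_pos: [0.483, -0.2822, 0.0399]
tool_rot: [-0.005, 0.025, 1.0, 0.002]
contact_force: [-0.1, 0.2, -0.7]
gripper_width: 0.003
```

```bash
python3 - <<'E'
from h import *
r=shot('wrist','wrist6'); o=bot.get_obs();print(o['t'],o['eef_pos'],o['tool_rot'],o['contact_force'],o['gripper_width'])
im=cv2.imread('pics/wrist6.png');cv2.imwrite('pics/wrist6b.png',cv2.resize(im,(800,600),interpolation=cv2.INTER_CUBIC))
E
```

```text
12.3167 [ 0.48444546 -0.28305746  0.04217397] [-0.00302411  0.02495448  0.99968304  0.00139355] [1.06819464 0.27837469 0.94158378] 0.001436086201077409
```

View pics/wrist6b.png

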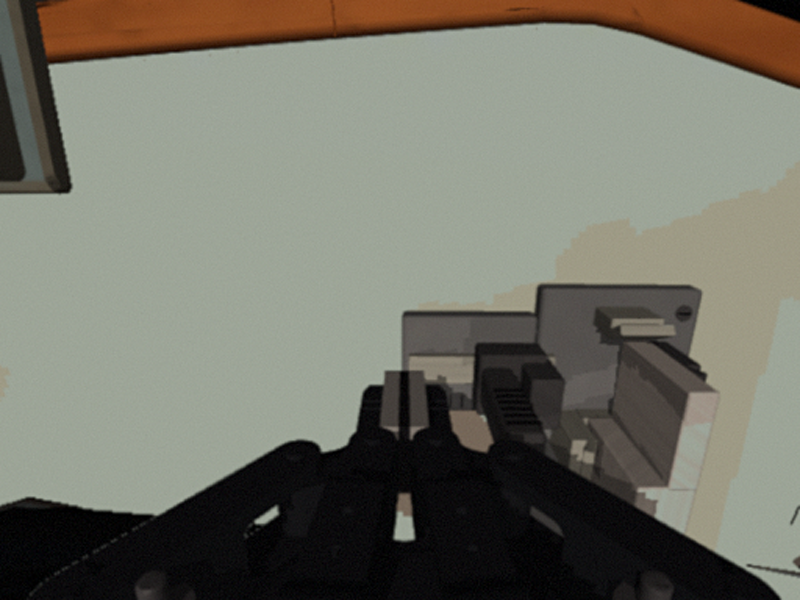

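Request:
step_arm(
  increments=[
    [0.0002, 0.004, 0.002, 0, 0, 0, 1],
    [0.0004, 0.008, 0.002, 0, 0, 0, 1],
    [0.0006, 0.012, 0.002, 0, 0, 0, 1],
    [0.0009, 0.016, 0.002, 0, 0, 0, 1],
    [0.001, 0.02, 0.002, 0, 0, 0, 1],
    [0.0013, 0.024, 0.002, 0, 0, 0, 1],
    [0.0015, 0.028, 0.002, 0, 0, 0, 1],
    [0.0017, 0.032, 0.002, 0, 0, 0, 1],
    [0.0019, 0.036, 0.002, 0, 0, 0, 1],
    [0.0021, 0.039, 0.002, 0, 0, 0, 1],
  ],
)

```text
t: 13.15
eef_pos: [0.4891, -0.2451, 0.0473]
tool_rot: [0.0, 0.025, 1.0, -0.0]
contact_force: [0.7, -2.3, 1.9]
gripper_width: 0.003
```

Request:
step_arm(
  increments=[
    [0.0001, 0.002, 0, 0, 0, 0, 1],
    [0.0002, 0.004, 0, 0, 0, 0, 1],
    [0.0003, 0.006, 0, 0, 0, 0, 1],
    [0.0004, 0.0075, 0, 0, 0, 0, 1],
    [0.0004, 0.0075, 0, 0, 0, 0, 1],
  ],
)

```text
t: 13.57
eef_pos: [0.4891, -0.2375, 0.047]
tool_rot: [-0.0, 0.025, 1.0, 0.0]
contact_force: [0.8, -1.2, 0.6]
gripper_width: 0.004
```

Request:
step_arm(
  increments=[
    [0.0001, 0.001, 0, 0, 0, 0, 1],
    [0.0001, 0.002, 0, 0, 0, 0, 1],
    [0.0001, 0.002, 0, 0, 0, 0, 1],
  ],
)

```text
t: 13.82
eef_pos: [0.4891, -0.2359, 0.047]
tool_rot: [-0.0, 0.025, 1.0, 0.0]
contact_force: [1.8, -3.0, 0.3]
gripper_width: -0.003
```

Request:
step_arm(
  increments=[
    [0.0001, 0.001, 0, 0, 0, 0, 1],
    [0.0001, 0.002, 0, 0, 0, 0, 1],
    [0.0001, 0.002, 0, 0, 0, 0, 1],
  ],
)

```text
t: 14.07
eef_pos: [0.4892, -0.2344, 0.047]
tool_rot: [-0.0, 0.025, 1.0, -0.0]
contact_force: [1.1, -4.9, -0.3]
gripper_width: 0.002
```

Request:
step_arm(
  increments=[
    [0.0001, 0.001, 0, 0, 0, 0, 1],
    [0.0001, 0.002, 0, 0, 0, 0, 1],
    [0.0001, 0.002, 0, 0, 0, 0, 1],
  ],
)

```text
t: 14.32
eef_pos: [0.4892, -0.2342, 0.0471]
tool_rot: [0.0, 0.026, 1.0, -0.001]
contact_force: [1.1, -10.0, -2.7]
gripper_width: 0.002
```

```bash
python3 - <<'E'
from h import *
r=shot('wrist','wrist7'); o=bot.get_obs();print(o['t'],o['eef_pos'],o['contact_force'],o['gripper_width'])
im=cv2.imread('pics/wrist7.png');cv2.imwrite('pics/wrist7b.png',cv2.resize(im[160:340,200:440],None,fx=3.2,fy=3.2,interpolation=cv2.INTER_CUBIC))
E
```

```text
14.3667 [ 0.48920979 -0.23416355  0.04709514] [ 0.83668825 -9.66196455 -2.25934711] -0.003257191479329234
```

View pics/wrist7b.png

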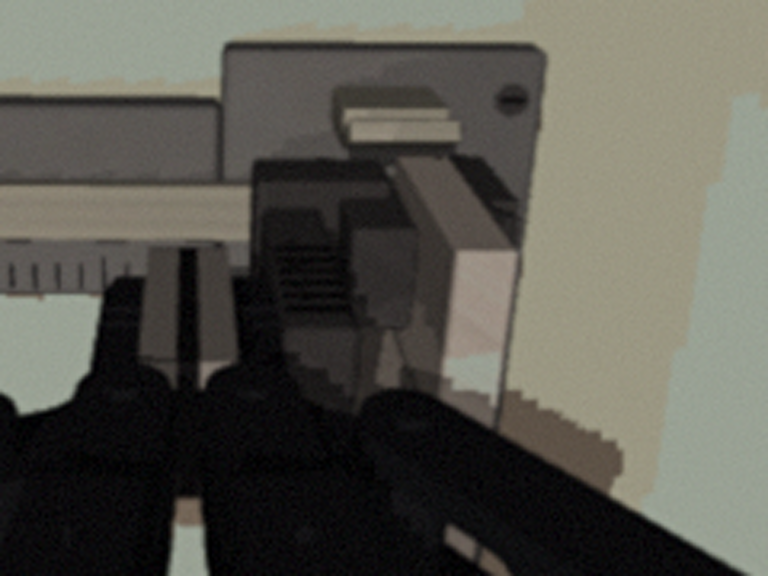

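Request:
step_arm(
  increments=[
    [0.0001, 0.0015, 0, 0, 0, 0, 1],
    [0.0001, 0.003, 0, 0, 0, 0, 1],
    [0.0001, 0.003, 0, 0, 0, 0, 1],
  ],
)

```text
t: 14.62
eef_pos: [0.4893, -0.2339, 0.0472]
tool_rot: [0.001, 0.027, 1.0, -0.003]
contact_force: [2.3, -15.2, -6.4]
gripper_width: 0.001
```

Request:
step_arm(
  increments=[
    [0, -0.004, 0, 0, 0, 0, 1],
    [0, -0.012, 0, 0, 0, 0, 1],
    [-0.002, -0.04, 0, 0, 0, 0, 1],
    [-0.002, -0.05, 0.03, 0, 0, 0, 1],
    [-0.002, -0.05, 0.07, 0, 0, 0, 1],
    [0.05, -0.02, 0.11, 0, 0, 0, 1],
    [0.06, 0.02, 0.14, 0, 0, 0, 1],
    [0.06, 0.02, 0.14, 0, 0, 0, -1],
    [0.06, 0.02, 0.14, 0, 0, 0, -1],
    [0.06, 0.02, 0.14, 0, 0, 0, -1],
  ],
)

```text
t: 15.45
eef_pos: [0.551, -0.2061, 0.1882]
tool_rot: [0.001, 0.022, 1.0, 0.001]
contact_force: [0.1, -0.1, -1.0]
gripper_width: 0.417
```

```bash
python3 - <<'E'
from h import *
r=shot('wrist','wrist8'); o=bot.get_obs();print(o['t'],o['eef_pos'],o['contact_force'],o['gripper_width'])
im=cv2.imread('pics/wrist8.png');cv2.imwrite('pics/wrist8b.png',cv2.resize(im[60:270,160:400],None,fx=3.2,fy=2.8,interpolation=cv2.INTER_CUBIC))
r=shot('scene','scene8');im=cv2.imread('pics/scene8.png');cv2.imwrite('pics/scene8b.png',cv2.resize(im[130:270,140:340],None,fx=4,fy=4,interpolation=cv2.INTER_CUBIC))
E
```

```text
15.5 [ 0.54919226 -0.20786152  0.18686   ] [-0.87097628 -0.02848331 -0.00096427] 0.5095077311141183
```

View pics/wrist8b.png

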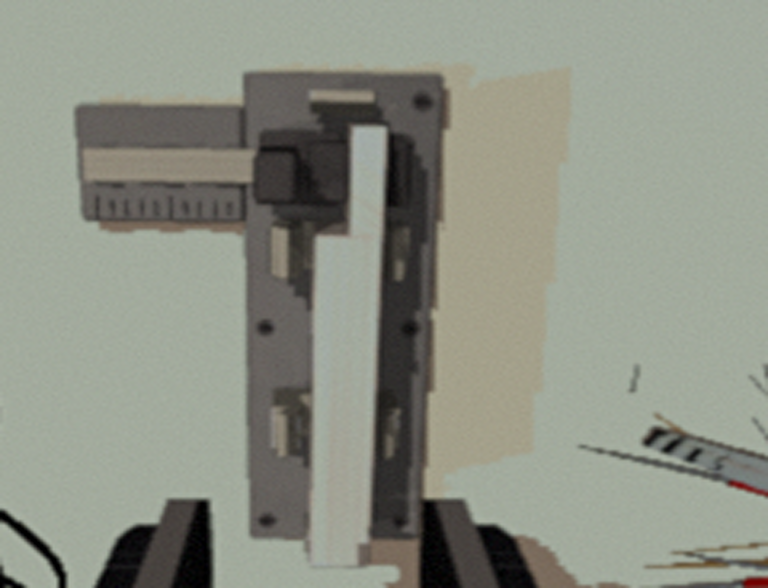

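View pics/scene8b.png

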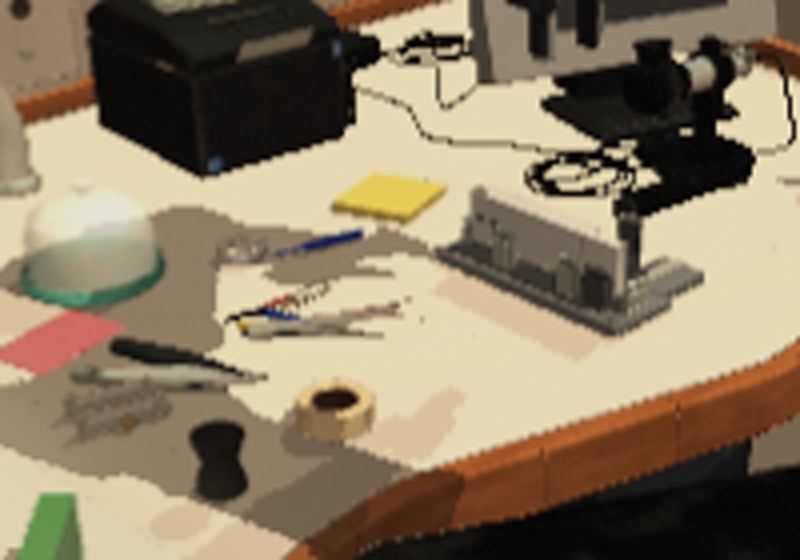

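```bash
python3 - <<'E'
from fit import *
r=dict(np.load('pics/wrist8.npz'))
f=lambda a:np.array(a)/[3.2,2.8]+[160,60]
p,e=fit(r,[(0,80),(10,80),(-10,45),(10,45),(-10,-80),(10,-80)],f([(351,126),(387,126),(316,235),(382,235),(310,565),(371,565)]),.062,[.55,-.2,np.pi/2]); print('bar',p[:2].round(4),np.degrees(p[2]),e.tolist())
p,e=fit(r,[(33,98),(-33,98),(-33,-98)],f([(442,74),(244,74),(250,537)]),.010,[.55,-.2,np.pi/2]); print('gauge',p[:2].round(4),np.degrees(p[2]),e.tolist())
c=f([(296,149),(258,149),(256,202),(296,202)])
P=np.array([at_z(r,*x,.072) for x in c]);print(P.mean(0))
a=np.radians(86.9);d=P.mean(0)[:2]-[.5552,-.198];print('post gx,gy',d@[np.cos(a),np.sin(a)],d@[-np.sin(a),np.cos(a)])
r=dict(np.load('pics/wrist5.npz'));f=lambda a:np.array(a)/[3,2.8]+[140,60]
p,e=fit(r,[(0,80),(10,80),(-10,45),(10,45),(-10,-80),(10,-80)],f([(359,107),(392,107),(327,222),(388,222),(328,561),(383,561)]),.062,[.55,-.2,np.pi/2]); print('bar before',p[:2].round(4),np.degrees(p[2]),e.tolist())
E
```

```text
bar [ 0.5553 -0.1962] 86.83527753818319 [[0.1, -0.6], [0.1, -0.5], [-0.6, -0.1], [0.4, 0.2], [0.1, 0.7], [-0.1, 0.8]]
gauge [ 0.5559 -0.197 ] 86.9307026178231 [[0.9, -0.1], [-0.8, -0.7], [-0.1, 1.3]]
[ 0.48965479 -0.2129434   0.072     ]
post gx,gy -0.018466141966867904 0.06464117006460421
bar before [ 0.5552 -0.1984] 86.83086674337893 [[-0.3, -0.3], [0.3, -0.2], [-1.0, -0.4], [1.0, -0.3], [-0.5, 0.7], [0.5, 0.8]]
```

Request:
step_arm(
  increments=[
    [0, 0, 0.03, 0, 0, 0, -1],
    [0, 0, 0.03, 0, 0, 0, -1],
    [0, 0, 0.03, 0, 0, 0, -1],
    [0, 0, 0.03, 0, 0, 0, -1],
  ],
)

```text
t: 15.88
eef_pos: [0.5482, -0.2099, 0.2159]
tool_rot: [-0.001, 0.026, 1.0, 0.0]
contact_force: [-0.8, 0.3, -0.4]
gripper_width: 1.0
```

```bash
python3 - <<'E'
from h import *
print(bot.hand_in(), bot.get_obs()['t'])
E
```

```text
the job is handed in; nothing more can be done
the job is handed in; nothing more can be done
```

I lifted the aluminium bar out, turned it end for end and seated it back in the slot. Its thin end now lies between the jaws with the cut-away side towards the sliding jaw. I then slid that jaw shut with closed fingers until it stopped with about 15 N of push, backed the arm off, and handed in at about 16 s.

Last checks, taken before hand-in:
- **Bar alignment:** the bar's yaw is 86.8° against 86.9° for the gauge.
- **Bar seating:** the top edges fit the fully-home height to within 1 px, and the gripper met the slot floor at the height it had when it gripped the bar at the start.
- **Jaw:** the post sits at about 42.5 mm of travel by the picture, where about 42 mm is expected on the thin end.
- **Bystanders:** the arm never went down near the loupe, tape roll or movement holder. All three look in place in the last scene picture, but I did not re-measure them.

None of these checks failed. The bar centre sits about 2 mm nearer the fixed jaw than before the jaw closed, which is what pressing should do. My two position estimates for the gauge differ by 1–2 mm, which is within the camera calibration.

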